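# Make up two field sampling kits

## Robot

A 6-joint arm with a two-finger parallel gripper is mounted at the origin on the work surface. World frame = base frame: x ahead of the robot, y to its left, z up, the work surface at z = 0. Lengths are in m, angles in rad, forces in N, time in s.
With the tool pointing down it reaches from about 0.3 to 0.75 m from the base axis. Payload 8.5 kg.
Tool frame: the origin (TCP) lies on the centre line of the jaws, within the pads' length; the fingertips stand 8 mm ahead of it and the grasp point (between the pads) lies 11 mm behind it (robot.tips_ahead is the distance from the TCP to the fingertips, in m); z points along the fingers, y is the line along which they close (so a half turn about z gives the same grasp; the last joint's range is limited). The gripper opens to 88 mm and grips with 3 to 60 N. Pads are 18 mm wide; open, the fingers measure 123 mm over their backs; the gripper's body (75 mm by 187 mm) begins 45 mm behind the grasp point.
Start: joints at [-1.555, 0.381, 1.297, -0, 1.464, -0.215], TCP at [0.126, -0.535, 0.247] pointing down, gripper open.
Joint ranges: [-3.11, 3.11], [-0.89, 2.33], [0.22, 2.48], [-1.42, 4.56], [0.17, 2.85], [-2.88, 2.88]. Speed limits (rad/s): [2.39, 2.39, 3.14, 3.14, 3.14, 3.14].

## Interface

Orientations are given as a unit quaternion [x, y, z, w].
In Python, from station import robot gives the robot as it stands.
- The arm moves only by the tool carry_out, never from a script. Its argument "steps" is a list that holds one entry, the list of rows, each a list of 5 numbers: the finger opening in cm, from 0 to 8.81, then the shift along the world's x, y, z in cm, then the turn about the world's z in units of 8 degrees (1.0 is 8 degrees). A call has 1 to 8 rows; each row is the pose to reach, as a shift and turn from the pose commanded when the call began; what a row does not reach only later rows make up. A row lasts 1/10 s, in which the tool goes at most 50 mm and 8.59 degrees, less where a joint would pass 70% of its speed; a pose out of reach is approached as far as the arm can. A call with a gripper value outside its range is refused whole. The fingers move at their own pace and stop on an object; "newtons" is the grip in N (left out, the last holds). Time passes only in rows, so rows that repeat a pose let the fingers close. It gives the time, the measured TCP pose, the force, the opening and the grip force at its end, in the units of the state.
- robot.get_obs(): the state, without advancing time (a new reading comes with each control period).
- robot.snapshot(name): name is "scene" or "top" or "wrist"; returns a dict with "frame" (480x640x3 uint8, red, green, blue), "camera_matrix" (3x3 intrinsics, pixels), "T" (4x4, takes a point from camera to world coordinates); the wrist camera has in their place "tool_from_camera" (4x4, takes a point from camera to tool coordinates, whose origin is the TCP and whose axes are the flange's). Camera axes: x right, y up, looking along -z (the intrinsics and any distortion apply to the point x, -y, -z); pixel columns grow to the right and rows downward; lengths in m; the calibration is good to about 2 mm. The wrist camera is an equidistant fisheye: a pixel r from the principal point sees the ray r / f radians off the axis. A picture is of the moment at which its call begins: read the wrist's pose just before it. There is no depth.
- robot.finish_job(): hands the job in; it is judged then, once.
The state is a dict: "t": time; "joints": joint angles; "joint_velocities": joint speeds; "joint_efforts": joint torques, N m; "eef_pos": TCP position; "tool_rot": TCP orientation; "wrist_force": force on the tool from outside, world axes, zero at the start; "ft_torque": the same for the moment, N m; "gripper_width": finger opening in m; "grip_force": force on a finger pad.
Only numpy, scipy, OpenCV 4.12 (cv2) and the standard library are available. Lean on these libraries where they do the work, as an engineer would, in place of code of your own. Each camera call takes 0.05 s, during which the arm holds its last target. There are 200 camera calls.

## Task

Make up the two sampling kits from the stock on the white liner: stand the tall culture tube and the white-capped bottle upright in the metal tin, one in each cell, and stand the squat jar in the large compartment and the short vial in the small compartment of the white tray, both upright on the tray's floor. The tin's cells are padded to an unknown depth, so lower each thing until you feel it land; set all four down gently, without dropping them. Leave the slide box, the burner and the beaker where they are.

Things in the scene. Friction and masses are not known exactly. Their poses are not given: they have to be found in the camera images.
- tube: tall screw-cap culture tube, standing loose on the liner; clear glass 26 mm diameter, black cap 30 mm diameter and 28 mm high, 140 mm tall in all, flat foot, 45 to 81 g; origin at the centre of its underside, z up its axis
- bottle: sample bottle, standing loose on the liner; grey plastic, 44 mm diameter up to 74 mm, sloping shoulder to 86 mm, white cap 38 mm diameter from 86 mm to its top at 110 mm, 112 to 203 g; origin at the centre of its underside, z up its axis
- jar: squat sample jar, standing loose on the liner; glass 54 mm diameter, white lid 58 mm diameter from 26 mm up to its top at 42 mm, 82 to 149 g; origin at the centre of its underside, z up its axis
- vial: short vial, standing loose on the liner; glass 30 mm diameter, bare metal cap 34 mm diameter from 52 mm up to its top at 70 mm, 33 to 61 g; origin at the centre of its underside, z up its axis
- tin: open opaque metal tin fixed on the bench, 140 (x) by 72 (y) by 70 mm high, walls 4 mm; a divider of equal height parts two cells, each 64 x 64 mm, centred at x = -34 and +34 mm; origin at the centre of its underside, z up, x within 0.4 rad of the robot's x. Each cell has firm, level packing whose top is 12 to 34 mm above the tin's underside, unknown and different in each cell
- tray: shallow white tray fixed on the bench, 156 (x) by 92 (y) by 18 mm high, floor and walls 4 mm thick; a wall across it parts a large compartment (x from -74 to +12 mm) and a small one (x from +16 to +74 mm), both 84 mm wide (y from -42 to +42); origin at the centre of its underside, z up, x within 0.4 rad of the robot's x
- slidebox: flat white slide box lying on the liner among the stock, 76 (its x) by 26 by 20 mm high, belongs to neither kit and stays where it is; origin at the centre of its underside
- burner: bystander: laboratory burner, unlit, loose beside the far end of the stock; round dark foot 76 mm diameter, brass tube, 127 mm high; origin at the centre of its underside
- beaker: bystander: glass beaker 72 mm diameter and 62 mm high with three black-capped tubes in it reaching 75 mm, loose beside the far end of the stock; origin at the centre of its underside
Not all that is in view belongs to the job. What is shaped like the vial but blue or red is not meant. Several things look just like the tray: the one meant starts farthest to the robot's right.

How it is judged:
At the end, for the whole second after the job is handed in: Tube and bottle in the tin, one per cell, undersides 3 to 45 mm above its underside; jar in the tray's large compartment, vial in the small one, undersides under 9 mm above its underside; all within 0.12 rad of upright, slower than 0.02 m/s; slide box within 25 mm of its start (angle between each of tube, bottle, jar, vial's own z axis and vertical below 0.12 rad and linear speed of each of tube, bottle, jar, vial below 0.02 m/s and y of tube in the frame of tin between -0.034 and 0.034 m and z of tube in the frame of tin between 0.003 and 0.045 m and y of bottle in the frame of tin between -0.034 and 0.034 m and z of bottle in the frame of tin between 0.003 and 0.045 m and ((x of tube in the frame of tin between 0.002 and 0.068 m and x of bottle in the frame of tin between -0.068 and -0.002 m) or (x of tube in the frame of tin between -0.068 and -0.002 m and x of bottle in the frame of tin between 0.002 and 0.068 m)) and x of jar in the frame of tray between -0.074 and 0.012 m and y of jar in the frame of tray between -0.042 and 0.042 m and z of each of jar, vial in the frame of tray below 0.009 m and x of vial in the frame of tray between 0.016 and 0.074 m and y of vial in the frame of tray between -0.042 and 0.042 m and distance of slidebox from where it was at the start of the episode below 0.025 m); the robot touches nothing.
It fails at once if the tube or the bottle is dropped into the tin (faster than 0.4 m/s there, a free fall of 8 mm) ((z of tube in the frame of tin below 0.07 m and horizontal distance between tube and tin below 0.09 m and linear speed of tube above 0.4 m/s) or (z of bottle in the frame of tin below 0.07 m and horizontal distance between bottle and tin below 0.09 m and linear speed of bottle above 0.4 m/s)).
It fails at once if the jar or the vial is dropped into the tray (faster than 0.4 m/s there, a free fall of 8 mm) ((z of jar in the frame of tray below 0.045 m and horizontal distance between jar and tray below 0.08 m and linear speed of jar above 0.4 m/s) or (z of vial in the frame of tray below 0.045 m and horizontal distance between vial and tray below 0.08 m and linear speed of vial above 0.4 m/s)).
It fails at once if the burner is moved more than 25 mm or tipped (distance of burner from where it was at the start of the episode above 0.025 m or angle between burner's own z axis and vertical above 0.3 rad).
It fails at once if the beaker is moved more than 25 mm or tipped (distance of beaker from where it was at the start of the episode above 0.025 m or angle between beaker's own z axis and vertical above 0.3 rad).
It fails at once if the slide box is moved more than 25 mm or tipped (distance of slidebox from where it was at the start of the episode above 0.025 m or angle between slidebox's own z axis and vertical above 0.3 rad).
It also fails if it takes over 115 s, if anything falls off the work surface, if the arm or the gripper's body presses on something with over 40 N, if the wrist force passes 120 N, or if a joint passes its speed limit or range.

## Working session

There is one attempt and no reset: what is moved stays moved. The work goes in short steps, Python scripts to look and compute and a tool call to move; the robot and the scene stay as the last step left them, time stands still between calls to the robot, and variables do not carry over. Pictures are saved under pics/ and viewed, at most 14 in all, crops included, and the job is handed in when it is done.

Besides the shell and the picture viewer there is one more tool, called after ">>>" by a JSON object that holds its "method" and its "body", one argument or row to a line. carry_out: Moves the arm, as the interface text tells. Its arguments: {"type":"object","properties":{"steps":{"type":"array","items":{"type":"array","items":{"type":"array","items":{"type":"number"}}}},"newtons":{"type":"number"}},"required":["steps"]}

```bash
mkdir -p pics
cat > h.py <<'E'
import numpy as np, cv2, json
from station import robot
def snap(n,f):
    o=robot.get_obs(); s=robot.snapshot(n); cv2.imwrite(f'pics/{f}.png',s['frame'][:,:,::-1])
    np.savez(f'pics/{f}.npz',o=np.r_[o['eef_pos'],o['tool_rot']],**{k:np.array(v) for k,v in s.items()}); return s,o
def ray(f,uv,z):
    "pixel -> world point on plane z (pinhole cams)"
    s=np.load(f'pics/{f}.npz'); K=s['camera_matrix']; T=s['T']
    d=np.linalg.inv(K)@[uv[0],uv[1],1]; d=T[:3,:3]@[d[0],-d[1],-d[2]]; o=T[:3,3]
    return o+d*(z-o[2])/d[2]
E
python3 - <<'E'
from h import *
for n in('top','scene','wrist'):
    s,o=snap(n,n+'0'); print(n,[k for k in s], s['camera_matrix'].tolist(), np.round(s.get('T',s.get('tool_from_camera')),3).tolist())
print(o)
E
```

```text
top ['frame', 'camera_matrix', 'T'] [[494.5581082264714, 0.0, 322.7572388149052], [0.0, 494.5581082264714, 246.2667708329996], [0.0, 0.0, 1.0]] [[0.011, 0.992, -0.125, 0.376], [-1.0, 0.012, 0.01, 0.077], [0.011, 0.125, 0.992, 1.052], [0.0, 0.0, 0.0, 1.0]]
scene ['frame', 'camera_matrix', 'T'] [[612.49734269845, 0.0, 317.11034803048256], [0.0, 612.49734269845, 237.25652715007274], [0.0, 0.0, 1.0]] [[0.812, -0.356, 0.462, 1.155], [0.583, 0.491, -0.647, -0.825], [0.004, 0.795, 0.607, 0.921], [0.0, 0.0, 0.0, 1.0]]
wrist ['frame', 'camera_matrix', 'tool_from_camera'] [[371.64829954431775, 0.0, 307.1764241046173], [0.0, 371.64829954431775, 240.1346582554427], [0.0, 0.0, 1.0]] [[-0.0, 0.954, 0.3, 0.077], [1.0, -0.0, 0.001, 0.0], [0.001, 0.3, -0.954, -0.139], [0.0, 0.0, 0.0, 1.0]]
{'t': 0.1, 'joints': array([-1.55531093e+00,  3.81156909e-01,  1.29814208e+00, -5.25736237e-06,
        1.46361288e+00, -2.15322866e-01]), 'joint_velocities': array([ 1.39461123e-03,  8.39311796e-05, -1.09514333e-03, -1.14967318e-04,
       -6.11882487e-04,  2.35178287e-04]), 'joint_efforts': array([ 4.05606756e-03, -4.38655221e+01, -2.24913275e+01,  7.14207091e-02,
        3.41446570e-02, -6.59608099e-05]), 'eef_pos': array([ 0.12580093, -0.53517833,  0.24619878]), 'tool_rot': array([ 9.93348082e-01,  1.15148397e-01,  6.31972933e-05, -6.56579585e-04]), 'wrist_force': array([-0.32437566,  0.7169604 ,  0.72591517]), 'ft_torque': array([-0.01977976,  0.01077387, -0.00178995]), 'grip_force': 0.0, 'gripper_width': 0.08838816533267554}
```

View pics/top0.png

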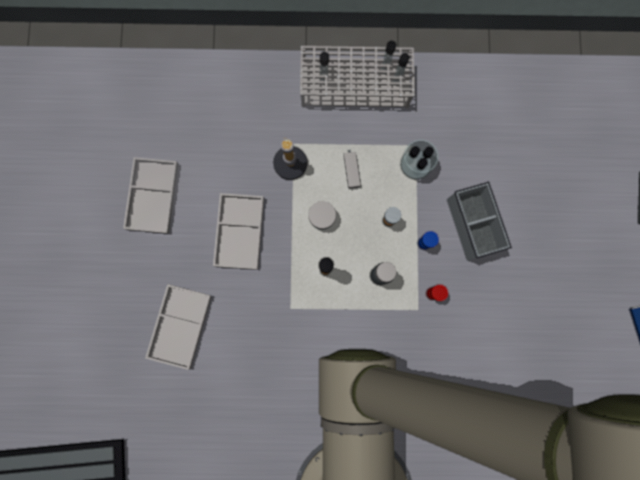

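View pics/scene0.png

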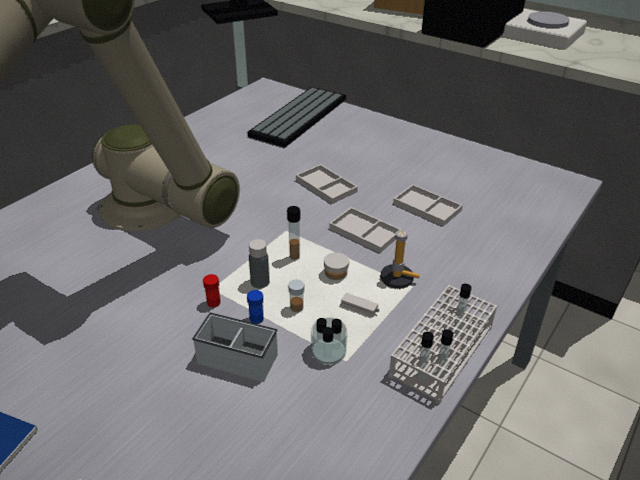

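The top view shows the target tray at (240,232), the rightmost of three, and the tin at (482,219). The tube is at (326,264), bottle (386,272), jar (323,215), vial (392,215), slide box (352,168), burner (290,160) and beaker (420,160). A blue decoy sits at (429,240) and a red one at (439,293). Next I'll enlarge it.

Run:
```python
from h import *
im=cv2.imread('pics/top0.png'); c=im[135:315,205:515]; cv2.imwrite('pics/crop0.png',cv2.resize(c,None,fx=2.58,fy=2.58,interpolation=cv2.INTER_CUBIC))
g=cv2.cvtColor(im,cv2.COLOR_BGR2GRAY); hsv=cv2.cvtColor(im,cv2.COLOR_BGR2HSV)
def rep(n,m,z,c,r):
    k=np.zeros_like(m); k[c[1]-r:c[1]+r,c[0]-r:c[0]+r]=m[c[1]-r:c[1]+r,c[0]-r:c[0]+r]
    cs=max(cv2.findContours(k,0,1)[0],key=cv2.contourArea); (x,y),(w,h),a=q=cv2.minAreaRect(cs)
    B=[ray('top0',p,z) for p in cv2.boxPoints(q)]
    print(n,np.round(q[0],1),np.round(q[1],1),round(a,1),ray('top0',(x,y),z).round(4),[np.round(b[:2],4).tolist() for b in B] if n in('tin','tray','slide') else '')
u=lambda b:(b*255).astype(np.uint8)
rep('tube',u(g<40),.14,(326,264),10)
for n,z,c in(('bottle',.11,(386,272)),('jar',.042,(323,215)),('vial',.07,(392,215)),('slide',.02,(352,168))):
    print(n, im[c[1],c[0]])
print(im[300,300],im[300,250], 'rim',im[215,216:222].tolist(), 'tin', im[205,452:462].tolist())
```

```text
tube [325.8 265.3] [12.7 13.4] 45.0 [0.4557 0.0615 0.14  ] 
bottle [151 154 158]
jar [155 157 160]
vial [156 152 146]
slide [150 152 156]
[171 177 178] [134 128 127] rim [[139, 133, 134], [146, 142, 143], [149, 149, 151], [131, 132, 135], [95, 96, 98], [77, 78, 80]] tin [[72, 71, 68], [73, 72, 68], [74, 71, 69], [73, 71, 68], [73, 71, 69], [66, 64, 62], [57, 54, 52], [65, 62, 60], [92, 88, 85], [105, 102, 99]]
```

View pics/crop0.png

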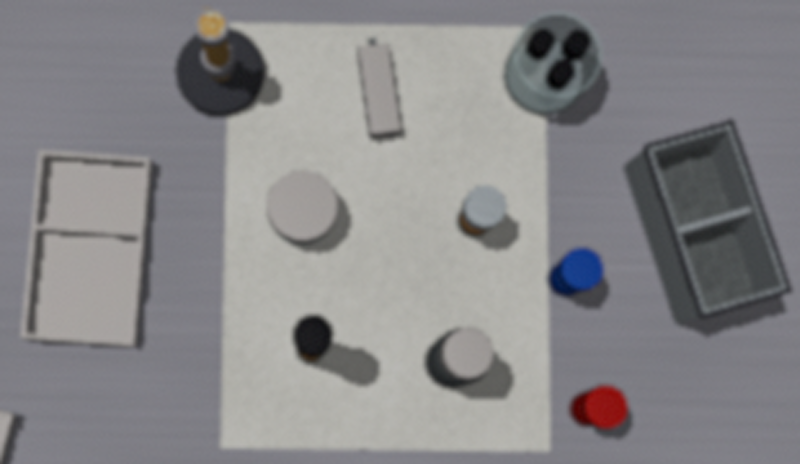

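The crop shows these pixel positions:
- **Items:** tube cap (314,336), bottle cap (467,353), jar lid (302,205) and vial cap (485,207).
- **Tin rim corners:** (644,147), (733,121), (791,289) and (705,315).
- **Tray corners:** (39,152), (152,158), (137,346) and (22,337).

Run:
```python
from h import *
P=lambda c,z: ray('top0',(c[0]/2.58+205-.3,c[1]/2.58+135-.3),z)[:2]
for n,c,z in(('tube',(314,336),.14),('bottle',(467,353),.11),('jar',(302,205),.042),('vial',(485,207),.07),('slide',(379,91),.02),('burner',(221,72),.01),('burnertop',(212,24),.127),('beaker',(555,62),.062),('blue',(582,270),.07),('red',(606,407),.07)): print(n,P(c,z).round(4))
def rect(n,cs,z):
    q=np.array([P(c,z) for c in cs]); tl,tr,br,bl=q; m=q.mean(0)
    v=(tl+tr-bl-br)/2; w=(tr+br-tl-bl)/2
    print(n,m.round(4),'len',np.linalg.norm(v).round(4),np.linalg.norm(w).round(4),'yaw x',np.degrees(np.arctan2(v[1],v[0])).round(2),'y-side',np.degrees(np.arctan2(-w[1],-w[0])).round(2)-90)
    a=np.arctan2(v[1],v[0]); return m,np.array([np.cos(a),np.sin(a)])
m,e=rect('tin',[(644,147),(733,121),(791,289),(705,315)],.07); print(m-.034*e,m+.034*e)
m,e=rect('tray',[(39,152),(152,158),(137,346),(22,337)],.018); print('L',m-.031*e,'S',m+.045*e)
T=np.array(robot.get_obs()['tool_rot']); from scipy.spatial.transform import Rotation as R; print(R.from_quat(T).as_matrix().round(3))
```

```text
tube [0.4563 0.0603]
bottle [ 0.4477 -0.0537]
jar [0.5706 0.0692]
vial [ 0.5654 -0.0739]
slide [0.672  0.0061]
burner [0.6895 0.1383]
burnertop [0.6912 0.1389]
beaker [ 0.6859 -0.1322]
blue [ 0.5165 -0.1493]
red [ 0.4103 -0.1661]
tin [ 0.5596 -0.257 ] len 0.1399 0.0728 yaw x 17.83 y-side 17.260000000000005
[ 0.52722029 -0.26741101] [ 0.59195566 -0.24659438]
tray [0.5377 0.2442] len 0.1548 0.0935 yaw x -3.01 y-side -3.0799999999999983
L [0.50669526 0.24582412] S [0.58259015 0.24182838]
[[ 0.973  0.229 -0.   ]
 [ 0.229 -0.973  0.001]
 [ 0.    -0.001 -1.   ]]
```

Bottle first. I'll move to a pose above it.

>>> {"method": "carry_out", "body": {
  "steps": [
    [[8.8,2.7,4,0,0],[8.8,5.4,8,0,0],[8.8,8,12,0,0],[8.8,10.7,16,0,0],[8.8,13.4,20,0,0],[8.8,16.1,24,0,0],[8.8,18.8,28,0,0],[8.8,21.5,32,0,0]]
  ]
}}

```text
t: 0.95
eef_pos: [0.3414, -0.2136, 0.2468]
tool_rot: [0.993, 0.115, 0.0, 0.0]
wrist_force: [1.1, -0.4, 0.1]
gripper_width: 0.0882
grip_force: 0.0
```

>>> {"method": "carry_out", "body": {
  "steps": [
    [[8.8,2.7,4,0,0],[8.8,5.4,8,0,0],[8.8,8,12,0,0],[8.8,9.7,14.5,0,0],[8.8,10.7,16.1,0,0],[8.8,10.7,16.1,0,0],[8.8,10.7,16.1,0,0]]
  ]
}}

```text
t: 1.65
eef_pos: [0.4475, -0.0545, 0.2465]
tool_rot: [0.993, 0.116, -0.0, -0.0]
wrist_force: [-0.5, -0.3, 0.0]
gripper_width: 0.088
grip_force: 0.0
```

Run:
```python
from h import *
s,o=snap('wrist','w1'); print(o['t'],o['eef_pos'],o['wrist_force'])
```

```text
1.65 [ 0.44752579 -0.05454827  0.24654249] [-0.5028741  -0.33652131  0.02331306]
```

View pics/w1.png

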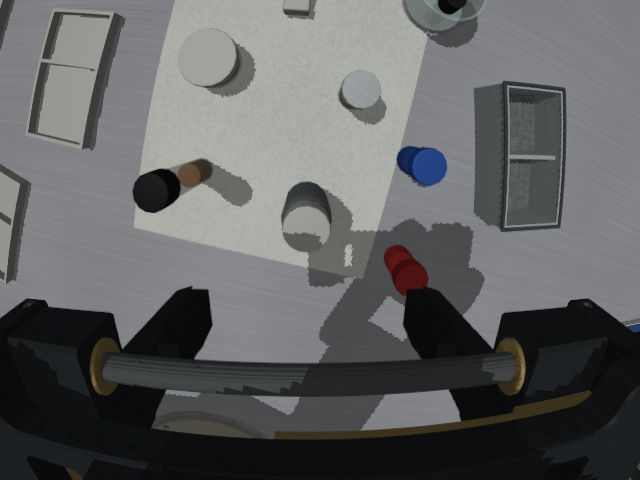

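The wrist view shows the bottle cap at (306,228), tube cap (156,190), jar lid (208,57), vial cap (361,90) and the tin on the right. I'll triangulate these as a check.

```bash
cat >> h.py <<'E'
from scipy.spatial.transform import Rotation as R
def wray(f,uv,z):
    "wrist fisheye pixel -> world point on plane z"
    s=np.load(f'pics/{f}.npz'); K=s['camera_matrix']; C=s['tool_from_camera']; o=s['o']
    a=np.array([uv[0]-K[0,2],uv[1]-K[1,2]]); r=np.hypot(*a)+1e-9; th=r/K[0,0]
    d=np.array([a[0]/r*np.sin(th),-a[1]/r*np.sin(th),-np.cos(th)])
    M=R.from_quat(o[3:]).as_matrix(); d=M@C[:3,:3]@d; p=M@C[:3,3]+o[:3]
    return p+d*(z-p[2])/d[2]
E
python3 - <<'E'
from h import *
for n,c,z in(('tube',(156,190),.14),('bottle',(306,228),.11),('jar',(208,57),.042),('vial',(361,90),.07)): print(n,wray('w1',c,z)[:2].round(4))
q=np.array([wray('w1',c,.07) for c in((503,82),(565,90),(560,230),(500,231))]); print('tin',q.mean(0))
q=np.array([wray('w1',c,.018) for c in((54,10),(123,13),(91,150),(27,134))]); print('tray',q.mean(0))
E
```

```text
tube [0.4591 0.0576]
bottle [ 0.4476 -0.0538]
jar [0.5692 0.0681]
vial [ 0.5643 -0.0734]
tin [ 0.55627051 -0.25626716  0.07      ]
tray [0.53643431 0.23949616 0.018     ]
```

>>> {"method": "carry_out", "body": {
  "steps": [
    [[8.8,0,0,-4,0],[8.8,0,0,-8,0],[8.8,0,0,-12,0],[8.8,0,0,-14,0],[8.8,0,0,-15.1,0],[8.8,0,0,-15.1,0],[5,0,0,-15.1,0],[3,0,0,-15.1,0]]
  ],
  "newtons": 20
}}

```text
t: 2.5
eef_pos: [0.4481, -0.055, 0.0966]
tool_rot: [0.993, 0.115, 0.001, 0.0]
wrist_force: [0.1, 0.2, 0.2]
gripper_width: 0.0743
grip_force: 0.0
```

>>> {"method": "carry_out", "body": {
  "steps": [
    [[2,0,0,0,0],[2,0,0,0,0],[2,0,0,0,0],[2,0,0,0,0],[2,0,0,0,0],[2,0,0,0,0],[2,0,0,0,0],[2,0,0,0,0]]
  ]
}}

```text
t: 3.3
eef_pos: [0.4478, -0.0543, 0.0958]
tool_rot: [0.993, 0.115, 0.0, -0.0]
wrist_force: [-0.7, 1.7, 1.7]
gripper_width: 0.0375
grip_force: 20.0
```

>>> {"method": "carry_out", "body": {
  "steps": [
    [[2,0,0,2,0],[2,0,0,5,0],[2,0,0,8,0],[2,0,0,11,0],[2,2,-2.7,11,0],[2,5,-6.7,11,0],[2,8,-10.7,11,0],[2,10.5,-14.1,11,0]]
  ]
}}

```text
t: 4.1
eef_pos: [0.5538, -0.1974, 0.2053]
tool_rot: [0.993, 0.115, -0.0, -0.0]
wrist_force: [-0.9, 0.7, -1.3]
gripper_width: 0.0372
grip_force: 20.0
```

>>> {"method": "carry_out", "body": {
  "steps": [
    [[2,2.4,-3.2,0,0],[2,3.4,-4.6,0,0],[2,3.8,-5.1,0,0],[2,3.8,-5.1,0,0],[2,3.8,-5.1,-1.5,0],[2,3.8,-5.1,-3,0],[2,3.8,-5.1,-3,0],[2,3.8,-5.1,-3,0]]
  ]
}}

```text
t: 4.9
eef_pos: [0.5906, -0.2456, 0.1764]
tool_rot: [0.993, 0.116, 0.0, -0.0]
wrist_force: [0.5, 0.2, -1.4]
gripper_width: 0.0372
grip_force: 20.0
```

Run:
```python
from h import *
s,o=snap('wrist','w2'); print(o['t'],o['eef_pos'],o['wrist_force'])
s,o=snap('scene','s2')
a=cv2.imread('pics/w2.png'); b=cv2.imread('pics/s2.png')[200:440,140:460]
cv2.imwrite('pics/m2.png',np.hstack([cv2.resize(a,(400,300)),cv2.resize(b,(400,300))]))
```

```text
4.9 [ 0.59061392 -0.24561157  0.17639234] [ 0.51128229  0.24723942 -1.43771595]
```

View pics/m2.png

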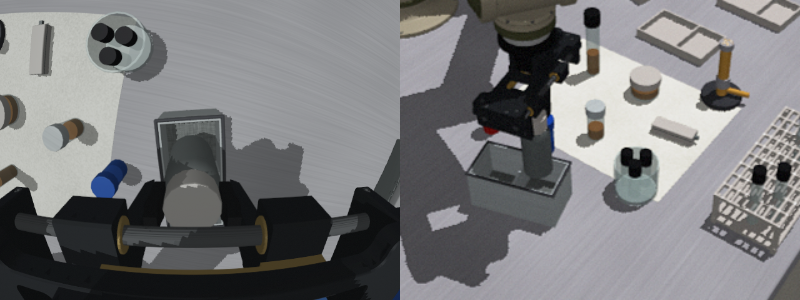

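The bottle hangs upright over the far cell, well centred. Now I'll lower it.

>>> {"method": "carry_out", "body": {
  "steps": [
    [[2,0,0,-1,0],[2,0,0,-2,0],[2,0,0,-3,0],[2,0,0,-3.7,0],[2,0,0,-4.1,0],[2,0,0,-4.3,0],[2,0,0,-4.3,0]]
  ]
}}

```text
t: 5.7
eef_pos: [0.5908, -0.2464, 0.1326]
tool_rot: [0.993, 0.115, -0.0, -0.0]
wrist_force: [-0.7, 0.8, -1.2]
gripper_width: 0.0375
grip_force: 20.0
```

>>> {"method": "carry_out", "body": {
  "steps": [
    [[2,0,0,-0.1,0],[2,0,0,-0.2,0],[2,0,0,-0.3,0],[2,0,0,-0.4,0],[2,0,0,-0.5,0],[2,0,0,-0.5,0]]
  ]
}}

```text
t: 6.3
eef_pos: [0.5908, -0.2464, 0.1276]
tool_rot: [0.993, 0.115, -0.0, -0.0]
wrist_force: [-0.0, 0.3, -1.3]
gripper_width: 0.0375
grip_force: 20.0
```

>>> {"method": "carry_out", "body": {
  "steps": [
    [[2,0,0,-0.1,0],[2,0,0,-0.2,0],[2,0,0,-0.3,0],[2,0,0,-0.4,0],[2,0,0,-0.4,0]]
  ]
}}

```text
t: 6.8
eef_pos: [0.5908, -0.2463, 0.1235]
tool_rot: [0.993, 0.115, -0.0, -0.0]
wrist_force: [-0.0, 0.3, -1.1]
gripper_width: 0.0376
grip_force: 20.0
```

>>> {"method": "carry_out", "body": {
  "steps": [
    [[2,0,0,-0.1,0],[2,0,0,-0.2,0],[2,0,0,-0.3,0],[2,0,0,-0.4,0],[2,0,0,-0.4,0]]
  ]
}}

```text
t: 7.3
eef_pos: [0.5908, -0.2464, 0.1196]
tool_rot: [0.993, 0.115, -0.0, -0.0]
wrist_force: [-0.9, -0.2, -1.0]
gripper_width: 0.0374
grip_force: 20.0
```

>>> {"method": "carry_out", "body": {
  "steps": [
    [[2,0,0,-0.1,0],[2,0,0,-0.2,0],[2,0,0,-0.3,0],[2,0,0,-0.3,0]]
  ]
}}

```text
t: 7.7
eef_pos: [0.5908, -0.2463, 0.1166]
tool_rot: [0.993, 0.115, -0.0, -0.0]
wrist_force: [0.3, -0.3, -1.9]
gripper_width: 0.0376
grip_force: 20.0
```

Underside is at about 21 mm and there's no contact yet.

>>> {"method": "carry_out", "body": {
  "steps": [
    [[2,0,0,-0.1,0],[2,0,0,-0.2,0],[2,0,0,-0.3,0],[2,0,0,-0.3,0]]
  ]
}}

```text
t: 8.1
eef_pos: [0.5914, -0.2464, 0.1159]
tool_rot: [0.993, 0.115, 0.001, 0.001]
wrist_force: [-2.0, 3.0, 13.8]
gripper_width: 0.0377
grip_force: 20.0
```

>>> {"method": "carry_out", "body": {
  "steps": [
    [[2,0,0,-0.1,0],[2,0,0,-0.2,0],[2,0,0,-0.3,0],[2,0,0,-0.3,0]]
  ]
}}

```text
t: 8.5
eef_pos: [0.5923, -0.2466, 0.1157]
tool_rot: [0.993, 0.115, 0.003, 0.002]
wrist_force: [-3.7, 5.7, 27.2]
gripper_width: 0.0374
grip_force: 20.1
```

Landed at TCP z of about 0.116. I'll relax the push, then release.

>>> {"method": "carry_out", "body": {
  "steps": [
    [[2,0,0,0.3,0],[2,0,0,0.5,0],[2,0,0,0.5,0],[3.9,0,0,0.5,0],[4.5,0,0,0.5,0],[5.5,0,0,0.5,0],[5.8,0,0,0.5,0],[5.8,0,0,0.5,0]]
  ]
}}

```text
t: 9.3
eef_pos: [0.5908, -0.2464, 0.1156]
tool_rot: [0.993, 0.115, -0.0, -0.0]
wrist_force: [-0.5, 0.7, 0.1]
gripper_width: 0.0579
grip_force: 0.0
```

>>> {"method": "carry_out", "body": {
  "steps": [
    [[5.8,0,0,1,0],[5.8,0,0,3,0],[5.8,0,0,6,0],[5.8,0,0,9,0],[5.8,0,0,12,0],[5.8,0,0,12,0],[5.8,0,0,12,0]]
  ]
}}

```text
t: 10.0
eef_pos: [0.5908, -0.2464, 0.2365]
tool_rot: [0.993, 0.115, 0.0, 0.0]
wrist_force: [0.2, -0.6, -0.2]
gripper_width: 0.0581
grip_force: 0.0
```

Run:
```python
from h import *
print(robot.get_obs()['eef_pos'],robot.get_obs()['t'])
```

```text
[ 0.59078278 -0.24635503  0.23647065] 10.0
```

>>> {"method": "carry_out", "body": {
  "steps": [
    [[8.8,-1.8,4.0,0,0],[8.8,-3.6,8.2,0,0],[8.8,-5.4,12.4,0,0],[8.8,-7.2,16.6,0,0],[8.8,-9,20.8,0,0],[8.8,-10.8,25,0,0],[8.8,-12.4,28.5,0,0],[8.8,-13.3,30.5,0,0]]
  ]
}}

```text
t: 10.8
eef_pos: [0.4558, 0.0609, 0.235]
tool_rot: [0.993, 0.116, -0.001, -0.0]
wrist_force: [0.2, 0.8, -0.6]
gripper_width: 0.0882
grip_force: 0.0
```

>>> {"method": "carry_out", "body": {
  "steps": [
    [[8.8,0,0,0,0],[8.8,0,0,0,0]]
  ]
}}

```text
t: 11.0
eef_pos: [0.4578, 0.0584, 0.2352]
tool_rot: [0.993, 0.115, -0.001, 0.0]
wrist_force: [-0.2, -0.7, 0.5]
gripper_width: 0.088
grip_force: 0.0
```

Run:
```python
from h import *
s,o=snap('wrist','w3'); print(o['t'],o['eef_pos'])
im=cv2.imread('pics/w3.png'); 
g=cv2.cvtColor(im,cv2.COLOR_BGR2GRAY); m=((g<45)*255).astype(np.uint8); m[300:]=0
for c in cv2.findContours(m,0,1)[0]:
    if cv2.contourArea(c)>200: print(cv2.minEnclosingCircle(c),cv2.contourArea(c),wray('w3',cv2.minEnclosingCircle(c)[0],.14))
snap('scene','s3'); b=cv2.imread('pics/s3.png')[200:440,140:460]
cv2.imwrite('pics/m3.png',np.hstack([cv2.resize(im,(400,300)),cv2.resize(b,(400,300))]))
```

```text
11.0 [0.45777594 0.05842615 0.23523995]
((188.5, 296.6111145019531), 19.645883560180664) 329.0 [0.39957756 0.13295189 0.14      ]
((426.0, 296.6666564941406), 20.135751724243164) 345.5 [ 0.43912196 -0.03482215  0.14      ]
((492.0, 292.0), 22.136043548583984) 584.5 [ 0.45318109 -0.08776204  0.14      ]
((301.3542175292969, 240.39498901367188), 25.039875030517578) 1658.0 [0.46013734 0.06266121 0.14      ]
((513.1182861328125, 202.58853149414062), 24.107330322265625) 807.0 [ 0.52235672 -0.07781748  0.14      ]
((613.5, 186.5), 24.052125930786133) 430.0 [ 0.56428873 -0.176193    0.14      ]
((554.8541259765625, 38.44745635986328), 27.19033432006836) 1318.0 [ 0.65134026 -0.08042839  0.14      ]
```

View pics/m3.png

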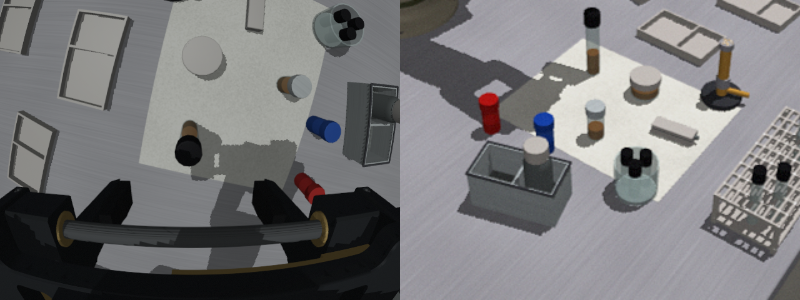

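The bottle stands upright in the far cell. The tube cap is at about (300,245) in the full frame. I'll grasp the tube.

>>> {"method": "carry_out", "body": {
  "steps": [
    [[8.8,0,0.3,-3,0],[8.8,0,0.3,-6,0],[8.8,0,0.3,-9,0],[8.8,0,0.3,-11,0],[8.8,0,0.3,-12.1,0],[8.8,0,0.3,-12.1,0],[6,0,0.3,-12.1,0],[4,0,0.3,-12.1,0]]
  ],
  "newtons": 15
}}

```text
t: 11.9
eef_pos: [0.4584, 0.0612, 0.1153]
tool_rot: [0.993, 0.115, 0.001, 0.0]
wrist_force: [0.0, 0.2, -0.8]
gripper_width: 0.0742
grip_force: 0.0
```

>>> {"method": "carry_out", "body": {
  "steps": [
    [[3.5,0,0,0,0],[3,0,0,0,0],[2,0,0,0,0],[2,0,0,0,0],[2,0,0,0,0],[2,0,0,0,0],[2,0,0,0,0],[2,0,0,0,0]]
  ]
}}

```text
t: 12.7
eef_pos: [0.4578, 0.0616, 0.1148]
tool_rot: [0.993, 0.115, 0.0, -0.0]
wrist_force: [-0.1, 0.2, 0.9]
gripper_width: 0.0296
grip_force: 15.0
```

>>> {"method": "carry_out", "body": {
  "steps": [
    [[2,0,0,2,0],[2,0,0,5,0],[2,0,0,8,0],[2,0,0,10.5,0],[2,0.5,-2.5,10.5,0],[2,1.4,-6.5,10.5,0],[2,2.2,-10.5,10.5,0],[2,3,-14.5,10.5,0]]
  ]
}}

```text
t: 13.5
eef_pos: [0.4878, -0.0849, 0.2197]
tool_rot: [0.993, 0.115, -0.0, -0.0]
wrist_force: [0.9, 0.2, -0.5]
gripper_width: 0.0293
grip_force: 15.0
```

>>> {"method": "carry_out", "body": {
  "steps": [
    [[2,0.8,-4,0,0],[2,1.7,-8,0,0],[2,2.5,-12,0,0],[2,3.2,-15.5,0,0],[2,3.7,-17.7,0,0],[2,3.8,-18.4,0,0],[2,3.8,-18.4,0,0],[2,3.8,-18.4,0,0]]
  ]
}}

```text
t: 14.3
eef_pos: [0.5256, -0.2662, 0.2197]
tool_rot: [0.993, 0.116, -0.0, -0.0]
wrist_force: [0.5, -0.1, -0.2]
gripper_width: 0.0293
grip_force: 15.0
```

Run:
```python
from h import *
s,o=snap('wrist','w4'); print(o['t'],o['eef_pos'],o['wrist_force'])
s,o=snap('scene','s4')
a=cv2.imread('pics/w4.png'); b=cv2.imread('pics/s4.png')[200:440,140:460]
cv2.imwrite('pics/m4.png',np.hstack([cv2.resize(a,(400,300)),cv2.resize(b,(400,300))]))
```

```text
14.3 [ 0.52563558 -0.26624037  0.21972361] [ 0.49519182 -0.09757539 -0.18586027]
```

View pics/m4.png

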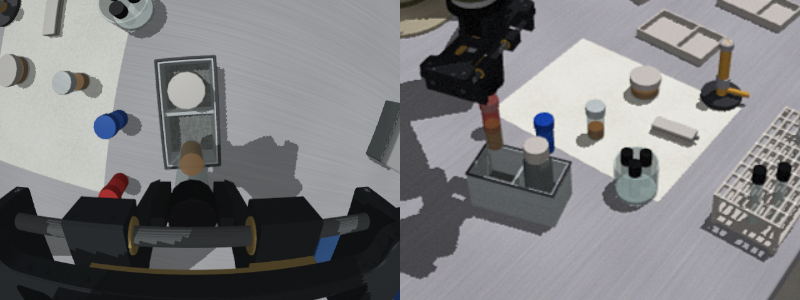

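The tube hangs upright over the near cell. Lowering it.

>>> {"method": "carry_out", "body": {
  "steps": [
    [[2,0,0,-1.5,0],[2,0,0,-3,0],[2,0,0,-4.5,0],[2,0,0,-5.8,0],[2,0,0,-6.5,0],[2,0,0,-6.7,0],[2,0,0,-6.7,0]]
  ]
}}

```text
t: 15.1
eef_pos: [0.526, -0.2671, 0.1531]
tool_rot: [0.993, 0.115, 0.0, 0.0]
wrist_force: [0.5, 0.1, -0.6]
gripper_width: 0.0291
grip_force: 15.0
```

>>> {"method": "carry_out", "body": {
  "steps": [
    [[2,0,0,-0.1,0],[2,0,0,-0.2,0],[2,0,0,-0.3,0],[2,0,0,-0.4,0],[2,0,0,-0.4,0]]
  ]
}}

```text
t: 15.6
eef_pos: [0.5258, -0.2674, 0.1486]
tool_rot: [0.993, 0.115, -0.0, -0.0]
wrist_force: [1.0, -0.0, -1.0]
gripper_width: 0.0293
grip_force: 15.0
```

>>> {"method": "carry_out", "body": {
  "steps": [
    [[2,0,0,-0.1,0],[2,0,0,-0.2,0],[2,0,0,-0.3,0],[2,0,0,-0.3,0]]
  ]
}}

```text
t: 16.0
eef_pos: [0.5258, -0.2674, 0.1456]
tool_rot: [0.993, 0.115, -0.0, -0.0]
wrist_force: [-0.0, 0.2, -0.0]
gripper_width: 0.0291
grip_force: 15.0
```

>>> {"method": "carry_out", "body": {
  "steps": [
    [[2,0,0,-0.1,0],[2,0,0,-0.2,0],[2,0,0,-0.3,0],[2,0,0,-0.3,0]]
  ]
}}

```text
t: 16.4
eef_pos: [0.5257, -0.2674, 0.1426]
tool_rot: [0.993, 0.115, -0.0, -0.0]
wrist_force: [0.3, 0.1, -0.5]
gripper_width: 0.0293
grip_force: 15.0
```

>>> {"method": "carry_out", "body": {
  "steps": [
    [[2,0,0,-0.1,0],[2,0,0,-0.2,0],[2,0,0,-0.3,0],[2,0,0,-0.3,0]]
  ]
}}

```text
t: 16.8
eef_pos: [0.5258, -0.2674, 0.1396]
tool_rot: [0.993, 0.115, -0.0, -0.0]
wrist_force: [-0.3, 0.3, -1.6]
gripper_width: 0.0293
grip_force: 15.0
```

>>> {"method": "carry_out", "body": {
  "steps": [
    [[2,0,0,-0.1,0],[2,0,0,-0.2,0],[2,0,0,-0.3,0],[2,0,0,-0.3,0]]
  ]
}}

```text
t: 17.2
eef_pos: [0.5257, -0.2674, 0.1365]
tool_rot: [0.993, 0.115, -0.0, -0.0]
wrist_force: [-0.7, 0.6, -0.8]
gripper_width: 0.0294
grip_force: 15.0
```

>>> {"method": "carry_out", "body": {
  "steps": [
    [[2,0,0,-0.1,0],[2,0,0,-0.2,0],[2,0,0,-0.3,0],[2,0,0,-0.3,0]]
  ]
}}

```text
t: 17.6
eef_pos: [0.5257, -0.2674, 0.1336]
tool_rot: [0.993, 0.115, -0.0, -0.0]
wrist_force: [-0.1, -0.0, -0.8]
gripper_width: 0.0292
grip_force: 15.0
```

>>> {"method": "carry_out", "body": {
  "steps": [
    [[2,0,0,-0.1,0],[2,0,0,-0.2,0],[2,0,0,-0.3,0],[2,0,0,-0.3,0]]
  ]
}}

```text
t: 18.0
eef_pos: [0.5257, -0.2673, 0.1306]
tool_rot: [0.993, 0.115, -0.0, -0.0]
wrist_force: [0.0, -0.1, -0.3]
gripper_width: 0.0291
grip_force: 15.0
```

>>> {"method": "carry_out", "body": {
  "steps": [
    [[2,0,0,-0.1,0],[2,0,0,-0.2,0],[2,0,0,-0.3,0],[2,0,0,-0.3,0]]
  ]
}}

```text
t: 18.4
eef_pos: [0.5258, -0.2674, 0.1275]
tool_rot: [0.993, 0.115, -0.0, -0.0]
wrist_force: [0.2, 0.4, -0.6]
gripper_width: 0.0292
grip_force: 15.0
```

>>> {"method": "carry_out", "body": {
  "steps": [
    [[2,0,0,-0.1,0],[2,0,0,-0.2,0],[2,0,0,-0.3,0],[2,0,0,-0.3,0]]
  ]
}}

```text
t: 18.8
eef_pos: [0.5266, -0.2677, 0.1267]
tool_rot: [0.993, 0.115, 0.001, 0.001]
wrist_force: [-1.4, 1.9, 12.4]
gripper_width: 0.0293
grip_force: 15.0
```

Landed at TCP z of about 0.127. Relaxing the push and releasing.

>>> {"method": "carry_out", "body": {
  "steps": [
    [[2,0,0,0.2,0],[2,0,0,0.2,0],[3.1,0,0,0.2,0],[3.6,0,0,0.2,0],[4.4,0,0,0.2,0],[5.2,0,0,0.2,0],[5.2,0,0,0.2,0],[5.2,0,0,0.2,0]]
  ]
}}

```text
t: 19.6
eef_pos: [0.5258, -0.2674, 0.1267]
tool_rot: [0.993, 0.115, -0.0, -0.0]
wrist_force: [0.9, -0.2, -0.1]
gripper_width: 0.052
grip_force: 0.0
```

>>> {"method": "carry_out", "body": {
  "steps": [
    [[5.2,0,0,1,0],[5.2,0,0,3,0],[5.2,0,0,6,0],[5.2,0,0,9,0],[5.2,0,0,10.5,0],[5.2,0,0,10.5,0]]
  ]
}}

```text
t: 20.2
eef_pos: [0.5264, -0.2678, 0.2347]
tool_rot: [0.993, 0.115, 0.002, 0.002]
wrist_force: [0.4, -0.4, -0.7]
gripper_width: 0.0518
grip_force: 0.0
```

>>> {"method": "carry_out", "body": {
  "steps": [
    [[8.8,0.5,4,0,0],[8.8,1,8.4,0,0],[8.8,1.6,12.8,0,0],[8.8,2.2,17.2,0,0],[8.8,2.8,21.6,0,0],[8.8,3.4,26,0,0],[8.8,4,30.4,0,0],[8.8,4.4,33.6,0,0]]
  ]
}}

```text
t: 21.0
eef_pos: [0.5694, 0.0712, 0.2309]
tool_rot: [0.993, 0.116, -0.001, -0.0]
wrist_force: [0.1, -0.2, 0.0]
gripper_width: 0.0882
grip_force: 0.0
```

>>> {"method": "carry_out", "body": {
  "steps": [
    [[8.8,0,0,0,0],[8.8,0,0,0,0],[8.8,0,0,0,0]]
  ]
}}

```text
t: 21.3
eef_pos: [0.5697, 0.0676, 0.2313]
tool_rot: [0.993, 0.115, -0.0, 0.0]
wrist_force: [-0.5, -0.1, 0.1]
gripper_width: 0.0881
grip_force: 0.0
```

Run:
```python
from h import *
s,o=snap('wrist','w5'); print(o['t'],o['eef_pos'],o['wrist_force'])
s,o=snap('scene','s5')
a=cv2.imread('pics/w5.png'); b=cv2.imread('pics/s5.png')[200:440,140:460]
cv2.imwrite('pics/m5.png',np.hstack([cv2.resize(a,(400,300)),cv2.resize(b,(400,300))]))
```

```text
21.3 [0.56965046 0.06756736 0.23130307] [-0.5432546  -0.11058244  0.0804229 ]
```

View pics/m5.png

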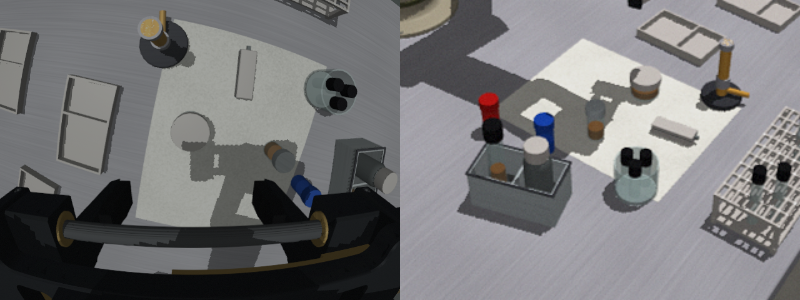

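Tube and bottle both stand in the tin. The jar lid is at about (304,211) in the full frame. Refining that.

Run:
```python
from h import *
print(wray('w5',(304,211),.042),wray('w5',(453,254),.07),wray('w5',(145,196),.018))
```

```text
[0.57046797 0.07050274 0.042     ] [ 0.57003594 -0.06802535  0.07      ] [0.54515203 0.23259273 0.018     ]
```

>>> {"method": "carry_out", "body": {
  "steps": [
    [[8.8,0,0.2,-4,0],[8.8,0,0.2,-8,0],[8.8,0,0.2,-12,0],[8.8,0,0.2,-15.5,0],[8.8,0,0.2,-18,0],[8.8,0,0.2,-19.6,0],[8.8,0,0.2,-20.1,0],[8.8,0,0.2,-20.1,0]]
  ],
  "newtons": 20
}}

```text
t: 22.2
eef_pos: [0.5698, 0.0699, 0.0306]
tool_rot: [0.993, 0.115, -0.0, -0.0]
wrist_force: [-0.0, 1.2, 0.7]
gripper_width: 0.0877
grip_force: 0.0
```

>>> {"method": "carry_out", "body": {
  "steps": [
    [[7,0,0,0,0],[6,0,0,0,0],[5,0,0,0,0],[5,0,0,0,0],[5,0,0,0,0],[5,0,0,0,0],[5,0,0,0,0],[5,0,0,0,0]]
  ]
}}

```text
t: 23.0
eef_pos: [0.57, 0.0706, 0.0312]
tool_rot: [0.993, 0.115, 0.0, 0.0]
wrist_force: [-1.0, 0.8, 6.7]
gripper_width: 0.0571
grip_force: 20.0
```

>>> {"method": "carry_out", "body": {
  "steps": [
    [[5,0,0,1.5,0],[5,0,0,4,0],[5,0,0,6,0],[5,-1.2,3,6,0],[5,-2.6,7,6,0],[5,-4.1,11,6,0],[5,-5.5,15,6,0],[5,-6.2,16.8,6,0]]
  ]
}}

```text
t: 23.8
eef_pos: [0.506, 0.2413, 0.0904]
tool_rot: [0.993, 0.116, -0.001, -0.0]
wrist_force: [0.2, -0.4, -1.6]
gripper_width: 0.0572
grip_force: 20.0
```

>>> {"method": "carry_out", "body": {
  "steps": [
    [[5,-0.2,0.6,0,0],[5,-0.2,0.6,0,0],[5,-0.2,0.6,-1.5,0],[5,-0.2,0.6,-2.5,0],[5,-0.2,0.6,-2.5,0]]
  ]
}}

```text
t: 24.3
eef_pos: [0.5056, 0.2434, 0.0643]
tool_rot: [0.993, 0.114, -0.002, 0.0]
wrist_force: [-0.1, -0.4, -1.9]
gripper_width: 0.0574
grip_force: 20.0
```

Run:
```python
from h import *
s,o=snap('wrist','w6'); print(o['t'],o['eef_pos'],o['wrist_force'])
s,o=snap('top','t6')
a=cv2.imread('pics/w6.png'); b=cv2.imread('pics/t6.png')[150:300,180:380]
cv2.imwrite('pics/m6.png',np.hstack([cv2.resize(a,(400,300)),cv2.resize(b,(400,300))]))
```

```text
24.3 [0.50557685 0.24336415 0.06429873] [-0.12704392 -0.38541531 -1.88189663]
```

View pics/m6.png

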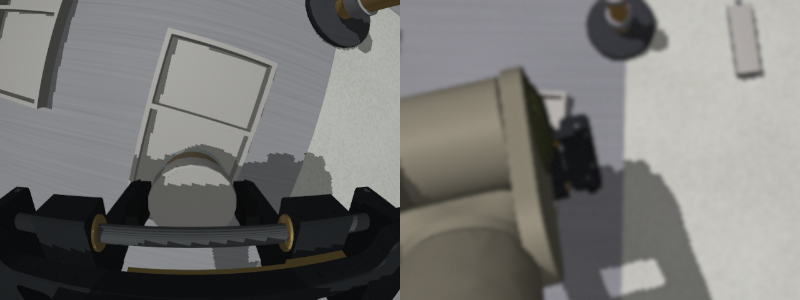

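The jar hangs over the large compartment. In the half-size view the far rim corners are at (172,30) and (276,66), and the divider ends at (153,104) and (250,130). I'll check the tray frame with these.

Run:
```python
from h import *
P=lambda u,v: wray('w6',(u*1.6,v*1.6),.018)[:2]
tl,tr,dl,dr=P(172,30),P(276,66),P(153,104),P(250,130)
print(tl,tr,dl,dr,'far mid',(tl+tr)/2,'div mid',(dl+dr)/2)
```

```text
[0.61615719 0.28484099] [0.60945339 0.1970292 ] [0.5546625  0.28664111] [0.55200537 0.2042994 ] far mid [0.61280529 0.2409351 ] div mid [0.55333393 0.24547025]
```

>>> {"method": "carry_out", "body": {
  "steps": [
    [[5,0,0.1,-0.8,0],[5,0,0.1,-1.6,0],[5,0,0.1,-2,0],[5,0,0.1,-2.3,0],[5,0,0.1,-2.4,0],[5,0,0.1,-2.4,0]]
  ]
}}

```text
t: 25.0
eef_pos: [0.5058, 0.2456, 0.0417]
tool_rot: [0.993, 0.115, -0.0, -0.0]
wrist_force: [0.8, -0.1, -1.7]
gripper_width: 0.0576
grip_force: 20.0
```

>>> {"method": "carry_out", "body": {
  "steps": [
    [[5,0,0,-0.1,0],[5,0,0,-0.2,0],[5,0,0,-0.3,0],[5,0,0,-0.4,0],[5,0,0,-0.4,0]]
  ]
}}

```text
t: 25.5
eef_pos: [0.5058, 0.2456, 0.0376]
tool_rot: [0.993, 0.115, -0.0, 0.0]
wrist_force: [0.4, -0.3, -1.0]
gripper_width: 0.0574
grip_force: 20.0
```

>>> {"method": "carry_out", "body": {
  "steps": [
    [[5,0,0,-0.1,0],[5,0,0,-0.2,0],[5,0,0,-0.3,0],[5,0,0,-0.4,0],[5,0,0,-0.4,0]]
  ]
}}

```text
t: 26.0
eef_pos: [0.5059, 0.2456, 0.0351]
tool_rot: [0.993, 0.115, 0.0, 0.0]
wrist_force: [-4.1, -1.7, 12.8]
gripper_width: 0.0576
grip_force: 20.0
```

>>> {"method": "carry_out", "body": {
  "steps": [
    [[5,0,0,0.1,0],[5,0,0,0.1,0],[5.9,0,0,0.1,0],[6.5,0,0,0.1,0],[7.2,0,0,0.1,0],[8,0,0,0.1,0],[8,0,0,0.1,0],[8,0,0,0.1,0]]
  ]
}}

```text
t: 26.8
eef_pos: [0.5058, 0.2456, 0.0347]
tool_rot: [0.993, 0.115, -0.0, 0.0]
wrist_force: [0.0, 0.3, 0.9]
gripper_width: 0.0799
grip_force: 0.0
```

>>> {"method": "carry_out", "body": {
  "steps": [
    [[8.4,0,0,1,0],[8.4,0,0,3,0],[8.4,0,0,6,0],[8.4,0,0,10,0],[8.4,0,0,14,0],[8.4,0,0,17,0],[8.4,0,0,18,0],[8.4,0,0,18,0]]
  ]
}}

```text
t: 27.6
eef_pos: [0.506, 0.2457, 0.2159]
tool_rot: [0.993, 0.115, 0.001, -0.0]
wrist_force: [-1.3, 0.2, -0.7]
gripper_width: 0.0843
grip_force: 0.0
```

>>> {"method": "carry_out", "body": {
  "steps": [
    [[7,0.7,-4,0,0],[7,1.5,-8.2,0,0],[7,2.3,-12.4,0,0],[7,3.1,-16.6,0,0],[7,3.9,-20.8,0,0],[7,4.7,-25,0,0],[7,5.4,-29,0,0],[7,5.9,-31.9,0,0]]
  ]
}}

```text
t: 28.4
eef_pos: [0.5644, -0.0757, 0.2125]
tool_rot: [0.993, 0.114, -0.002, -0.001]
wrist_force: [0.1, 1.1, -0.1]
gripper_width: 0.07
grip_force: 0.0
```

>>> {"method": "carry_out", "body": {
  "steps": [
    [[7,0,0,0,0],[7,0,0,0,0],[7,0,0,0,0]]
  ]
}}

```text
t: 28.7
eef_pos: [0.5644, -0.0723, 0.2138]
tool_rot: [0.993, 0.116, -0.001, -0.001]
wrist_force: [0.1, -0.1, -0.2]
gripper_width: 0.0699
grip_force: 0.0
```

Run:
```python
from h import *
s,o=snap('wrist','w7'); print(o['t'],o['eef_pos'],o['wrist_force'])
s,o=snap('scene','s7')
a=cv2.imread('pics/w7.png'); b=cv2.imread('pics/s7.png')[160:400,220:540]
cv2.imwrite('pics/m7.png',np.hstack([cv2.resize(a,(400,300)),cv2.resize(b,(400,300))]))
```

```text
28.7 [ 0.56438513 -0.0723107   0.21384102] [ 0.05419697 -0.106387   -0.22728332]
```

View pics/m7.png

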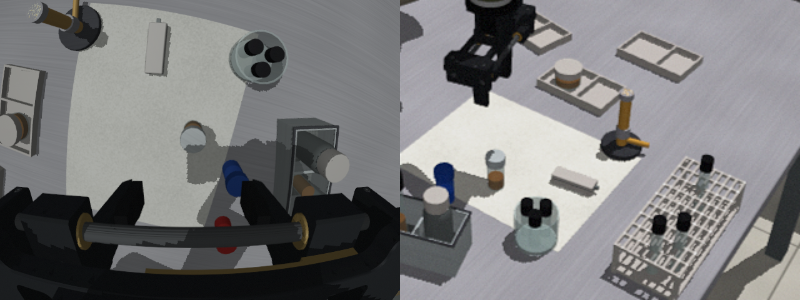

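The jar stands in the large compartment and the vial cap is centred between the jaws. I'll grasp the vial.

>>> {"method": "carry_out", "body": {
  "steps": [
    [[7,0,0,-4,0],[7,0,0,-8,0],[7,0,0,-12,0],[7,0,0,-14.5,0],[7,0,0,-15.7,0],[7,0,0,-16,0],[7,0,0,-16,0],[5,0,0,-16,0]]
  ],
  "newtons": 15
}}

```text
t: 29.6
eef_pos: [0.5655, -0.0735, 0.0561]
tool_rot: [0.993, 0.115, 0.001, 0.001]
wrist_force: [-0.1, -0.7, 0.3]
gripper_width: 0.0639
grip_force: 0.0
```

>>> {"method": "carry_out", "body": {
  "steps": [
    [[4,0,0,0,0],[3,0,0,0,0],[2.5,0,0,0,0],[2.5,0,0,0,0],[2.5,0,0,0,0],[2.5,0,0,0,0],[2.5,0,0,0,0],[2.5,0,0,0,0]]
  ]
}}

```text
t: 30.4
eef_pos: [0.5649, -0.0734, 0.0549]
tool_rot: [0.993, 0.115, 0.0, 0.0]
wrist_force: [0.1, 0.8, 3.3]
gripper_width: 0.0339
grip_force: 15.0
```

>>> {"method": "carry_out", "body": {
  "steps": [
    [[2.5,0,0,2,0],[2.5,0,0,5,0],[2.5,0,0,8,0],[2.5,0.2,3,8,0],[2.5,0.4,7,8,0],[2.5,0.6,11,8,0],[2.5,0.9,15,8,0],[2.5,1.1,19,8,0]]
  ]
}}

```text
t: 31.2
eef_pos: [0.5756, 0.1181, 0.1344]
tool_rot: [0.993, 0.115, -0.0, -0.0]
wrist_force: [-0.3, -0.4, -0.6]
gripper_width: 0.0333
grip_force: 15.0
```

>>> {"method": "carry_out", "body": {
  "steps": [
    [[2.5,0.2,4,0,0],[2.5,0.4,8,0,0],[2.5,0.6,11,0,0],[2.5,0.7,12.5,0,0],[2.5,0.7,12.5,0,0],[2.5,0.7,12.5,-2,0],[2.5,0.7,12.5,-3.5,0],[2.5,0.7,12.5,-3.5,0]]
  ]
}}

```text
t: 32.0
eef_pos: [0.582, 0.2397, 0.0978]
tool_rot: [0.993, 0.114, -0.002, 0.0]
wrist_force: [0.7, -0.2, -0.3]
gripper_width: 0.0332
grip_force: 15.0
```

Run:
```python
from h import *
s,o=snap('wrist','w8'); print(o['t'],o['eef_pos'],o['wrist_force'])
s,o=snap('scene','s8')
a=cv2.imread('pics/w8.png'); b=cv2.imread('pics/s8.png')[130:370,260:580]
cv2.imwrite('pics/m8.png',np.hstack([cv2.resize(a,(400,300)),cv2.resize(b,(400,300))]))
```

```text
32.0 [0.58204225 0.23967222 0.0977697 ] [ 0.73186889 -0.24212484 -0.32942203]
```

View pics/m8.png

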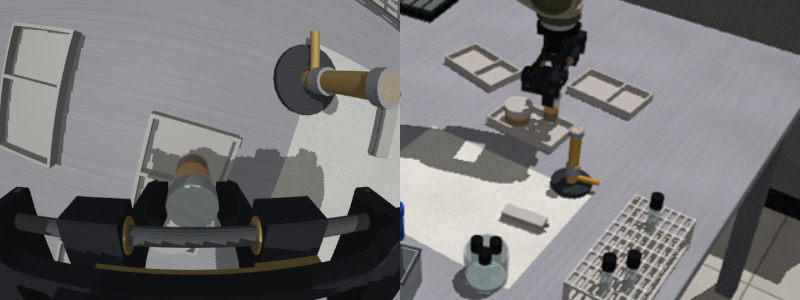

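The vial hangs over the small compartment, clear of the jar and burner. Lowering it.

>>> {"method": "carry_out", "body": {
  "steps": [
    [[2.5,0,0,-1,0],[2.5,0,0,-2,0],[2.5,0,0,-2.8,0],[2.5,0,0,-3.3,0],[2.5,0,0,-3.5,0],[2.5,0,0,-3.5,0]]
  ]
}}

```text
t: 32.7
eef_pos: [0.5828, 0.2416, 0.0645]
tool_rot: [0.993, 0.115, -0.0, 0.0]
wrist_force: [0.7, -0.6, -0.6]
gripper_width: 0.0337
grip_force: 15.0
```

>>> {"method": "carry_out", "body": {
  "steps": [
    [[2.5,0,0,-0.1,0],[2.5,0,0,-0.2,0],[2.5,0,0,-0.3,0],[2.5,0,0,-0.3,0]]
  ]
}}

```text
t: 33.1
eef_pos: [0.5828, 0.2416, 0.0617]
tool_rot: [0.993, 0.115, -0.0, -0.0]
wrist_force: [-0.5, -1.0, -0.5]
gripper_width: 0.0335
grip_force: 15.0
```

>>> {"method": "carry_out", "body": {
  "steps": [
    [[2.5,0,0,-0.1,0],[2.5,0,0,-0.2,0],[2.5,0,0,-0.3,0],[2.5,0,0,-0.4,0],[2.5,0,0,-0.4,0]]
  ]
}}

```text
t: 33.6
eef_pos: [0.5833, 0.2418, 0.0589]
tool_rot: [0.993, 0.115, 0.001, -0.0]
wrist_force: [-1.7, 0.1, 8.3]
gripper_width: 0.0333
grip_force: 15.0
```

Landed. Releasing and retreating.

>>> {"method": "carry_out", "body": {
  "steps": [
    [[2.5,0,0,0.1,0],[2.5,0,0,0.1,0],[3.5,0,0,0.1,0],[4.2,0,0,0.1,0],[5,0,0,0.1,0],[5.5,0,0,0.1,0],[5.5,0,0,0.1,0],[5.5,0,0,0.1,0]]
  ]
}}

```text
t: 34.4
eef_pos: [0.5828, 0.2416, 0.0587]
tool_rot: [0.993, 0.115, -0.0, -0.0]
wrist_force: [0.9, 0.5, 0.3]
gripper_width: 0.0549
grip_force: 0.0
```

>>> {"method": "carry_out", "body": {
  "steps": [
    [[5.5,0,0,1,0],[5.5,0,0,4,0],[5.5,0,0,8,0],[5.5,0,0,12,0],[5.5,0,0,16,0],[5.5,0,0,18,0],[5.5,-2,-4,18,0],[5.5,-5,-8,18,0]]
  ]
}}

```text
t: 35.2
eef_pos: [0.5328, 0.161, 0.2396]
tool_rot: [0.993, 0.116, 0.001, 0.0]
wrist_force: [0.6, -1.8, 0.8]
gripper_width: 0.0553
grip_force: 0.0
```

>>> {"method": "carry_out", "body": {
  "steps": [
    [[5.5,-2,-4,0,0],[5.5,-4,-8,0,0],[5.5,-5,-10,0,0],[5.5,-5,-10,0,0],[5.5,-5,-10,0,0]]
  ]
}}

```text
t: 35.7
eef_pos: [0.4831, 0.0617, 0.2395]
tool_rot: [0.993, 0.115, 0.001, 0.0]
wrist_force: [0.7, -1.1, -0.6]
gripper_width: 0.0549
grip_force: 0.0
```

Run:
```python
from h import *
s,o=snap('wrist','w9'); print(o['t'],o['eef_pos'])
snap('scene','s9'); b=cv2.imread('pics/s9.png')[150:400,170:503]
a=cv2.imread('pics/w9.png'); 
cv2.imwrite('pics/m9.png',np.hstack([cv2.resize(a,(400,300)),cv2.resize(b,(400,300))]))
```

```text
35.7 [0.4830671  0.06173095 0.23948321]
```

View pics/m9.png

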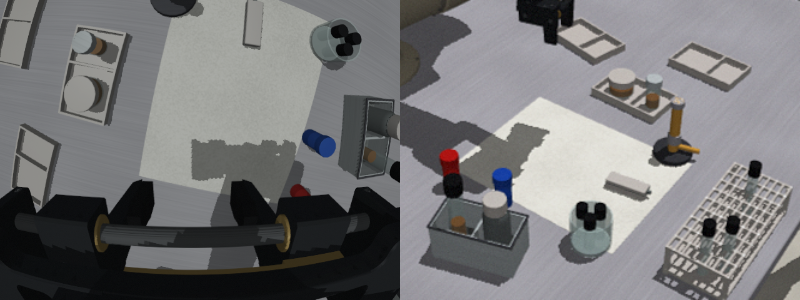

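All four stand upright in their places, and the slide box, burner and beaker are undisturbed. Handing in.

```bash
python3 -c "
from station import robot; print(robot.finish_job())"
```

```text
the job is handed in; nothing more can be done
None
```

I handed the job in at about 36 s: in the last pictures the bottle and tube stand upright in the tin, the jar and vial stand upright in the tray, and the slide box, burner and beaker look unmoved; no verdict came back.

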